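# Load the steel pill box into the spring dispenser

### The arm

A 6-joint arm with a two-finger parallel gripper is mounted at the origin on the work surface. World frame = base frame: x ahead of the robot, y to its left, z up, the work surface at z = 0. Lengths are in m, angles in rad, forces in N, time in s.
With the tool pointing down it reaches from about 0.375 to 0.825 m from the base axis. Payload 5.5 kg.
Tool frame: the origin (TCP) lies at the very end of the fingers, on their centre line; the grasp point (between the pads) lies 19 mm behind it (manip.grip_point_offset is the z of the grasp point in the tool frame, in m); z points along the fingers, x is the direction in which the jaws open and shut, and the axes are right-handed (so a half turn about z gives the same grasp; the last joint's range is limited). The gripper opens to 85 mm and grips with 20 to 120 N. Pads are 22 mm wide; open, the fingers measure 114 mm over their backs; the gripper's body (76 mm by 85 mm) begins 54 mm behind the grasp point. The pads swing forward as they close: fully open they stand 13 mm farther back than shut.
Start: joints at [-1.165, 0.314, -0.047, 1.21, 0, 1.571], TCP at [0.237, -0.551, 0.231] pointing down, gripper open.
Joint ranges: [-2.67, 2.67], [-0.69, 1.73], [-1.03, 1.25], [-2.08, 2.16], [-1.42, 1.45], [-3.14, 3.14]. Speed limits (rad/s): [2.39, 2.39, 3.01, 3.14, 3.14, 3.14].

### API

Orientations are given as a unit quaternion [w, x, y, z].
In Python, from workcell import manip, eyes, finish_job gives the robot as it stands.
- The arm moves only by the shell command python3 -m inch 'ROWS' [FORCE]. ROWS is a JSON object of lists of equal length, an entry for each row: "offset": the shift along the world's x, y, z in cm, a list of three; "angular": the turn, a rotation vector about the world's x, y, z in rad, a list of three; "hand": the opening, from -1 (shut) to 1 (fully open). A call has exactly 5 rows; each row shifts and turns the commanded pose from where the row before left it; what a row does not reach is not made up. A row lasts 1/8 s, in which the tool goes at most 62.5 mm and 10.7 degrees, less where a joint would pass 70% of its speed; a pose out of reach is approached as far as the arm can. A call with a gripper value outside its range is refused whole. The fingers move at their own pace and stop on an object; FORCE is the grip in N (left out, the last holds). Time passes only in rows, so rows that do not move let the fingers close, or fill a call up. It gives the time, the measured TCP pose, the force and the opening at its end, in the units of the state.
- manip.observe(): the state, without advancing time (a new reading comes with each control period).
- eyes.snapshot(name): name is "scene" or "top" or "wrist"; returns the picture (420x560x3 uint8, blue, green, red); there is no depth.
- eyes.camera_info(name): a dict with "camera_matrix" (3x3 intrinsics, pixels), "rvec" (rotation vector, rad) and "tvec" (3), from world to camera coordinates, as OpenCV has them. Camera axes: x right, y down, z forward; pixel columns grow to the right and rows downward; lengths in m; the calibration is good to about 2 mm. A picture is of the moment at which its call begins: read the wrist's pose just before it. camera_info takes no time and is no camera call; for the wrist camera it gives the pose at the moment of the call.
- finish_job(): hands the job in, once; it reports no verdict.
The state is a dict: "time_s": time; "qpos": joint angles; "joint_vel": joint speeds; "effort": joint torques, N m; "eef_pos": TCP position; "orientation": TCP orientation; "force": force on the tool from outside, world axes, zero at the start; "ft_torque": the same for the moment, N m; "width": opening from 0.0 (shut) to 1.0 (fully open).
Only numpy, scipy, OpenCV 4.12 (cv2) and the standard library are available. Lean on these libraries where they do the work, as an engineer would, in place of code of your own. Each camera call takes 0.05 s, during which the arm holds its last target.

### The job

Draw the long steel pill box out of the white organizer's pocket and load it nose first into the pill dispenser, thumb block at the tail and upward: push the spring follower back under the hood and lower the tail behind the end lip, so that the box lies flat in the channel. Then shut the dispenser's cover rail fully over it. Do not knock over or shift the cup, the jar or the magnifying sheet.

Things in the scene. Friction and masses are not known exactly. Their poses are not given: they have to be found in the camera images.
- pillbox_mid (a point): Centre of the steel pill box, the strip to load: a straight bar 150 mm long, 26 wide, 26 high, about 160 g. Point half-way along and across, 13 mm above the underside. x points along the bar to its nose, z up. At the start it lies level on the table, tail in the organizer's pocket, 45 to 55 mm of the nose end sticking out.
- pillbox_nose (a point): Centre of the pill box's nose face, 75 mm from its middle along x, 13 mm above its underside. The last 9 mm at the nose are stepped in to 20 x 20 mm (2 mm above the underside). The nose end goes under the hood, so after drawing it out by the nose it must be put down on the table and taken again by the tail.
- pillbox_tail (a point): Centre of the raised thumb block at the pill box's tail, 58 mm behind its middle, 30 mm above its underside. The block is the last 34 mm of the bar, as wide as the bar (26 mm), its top 36 mm above the underside.
- organizer: Fixed white organizer, 112 mm deep, 116 wide, 46 high: a roofed pocket between two open compartments. Pocket 36 mm wide, its roof's underside 42 mm above the table, no floor (the pill box rests on the table), open only at the mouth. Origin on the table under the mouth's centre; x points into the pocket; the pill box comes out along -x.
- lip (a point): On the white pill dispenser (fixed): point on the channel floor, 10 mm above the table, mid-channel at the inner face of the low end lip. x points along the channel to the follower, z up. The lip (x -10 to 0, 34 mm wide) rises 9 mm above the floor. x 0 to 70 mm has no side walls, only the base plate, 64 mm wide, level with the floor. Loaded, the tail is just inside the lip.
- hood_mouth (a point): On the channel floor at the hood's mouth, 95 mm from lip, same axes. Hood: 107 mm long, inside 30 mm wide, floor to roof 44 mm, roof 6 mm thick with a 16 mm slot. In the 25 mm before it stand flared guides 34 mm high, gap 47 narrowing to 32 mm. The thumb block is too high to go over the lip and under the hood level.
- follower (a joint): Slide in m of the spring follower under the hood, along the channel away from the lip: 0 empty (its face 128 mm from the lip), stop at 0.045; 0.022 when loaded, the pill box flat on the floor between lip and follower, its nose 150 mm from the lip. Force 3 N at 0 plus 0.2 N per mm. Friction at its face can hold a nose up: keep the nose low while pushing.
- hinge (a point): Middle of the cover's hinge line, at the hood's front edge: 95 mm along the channel from the lip, 57 mm above the table. Axes as lip. At angle a the cover points from here along (-cos a, 0, sin a). The hood's top is 60 mm above the table.
- cover (a joint): Angle in rad of the cover rail: 0 shut, level over the channel; 1.57 upright; 2.2 (stop) leaning back over the hood. Starts 1.8 to 2.1. White plate 112 mm long from the hinge, 40 wide, 6 thick. Stiff hinge (0.05 N m), stays where left; push it over from behind, press its free end down with shut fingers (1 N). It cannot shut unless the tail is down behind the lip.
- cup: Bystander, loose: yellow silicone cup, 72 mm across, 85 mm high. Origin under its centre, on the table.
- jar: Bystander, loose: black drying jar with ribbed twist cap, 64 mm across, 68 mm high. Origin under its centre, on the table.
- magnifier: Bystander, loose: clear magnifying sheet in its clear frame, lying flat, 96 x 156 x 8 mm. Origin under its centre, on the table.

How it is judged:
On the way, in this order (a step that is already met when the one before it is completed fails the run):
1. the pill box lies flat in the channel, nose under the hood, tail behind the lip, follower held back, while the cover is still open (x of pillbox_mid in the frame of lip between 0.07 and 0.08 m and y of pillbox_mid in the frame of lip between -0.005 and 0.005 m and z of pillbox_mid in the frame of lip between 0.009 and 0.0165 m and x of pillbox_nose in the frame of lip above 0.144 m and z of pillbox_nose in the frame of lip below 0.0175 m and angle between pillbox_mid's own z axis and vertical below 0.06 rad and value of joint follower above 0.017 m and value of joint cover above 0.5 rad), for 0.2 s.
2. the cover rail is shut over it (value of joint cover below 0.05 rad), for 0.2 s.
At the end, for the whole second after the job is handed in: The pill box rests flat in the channel (within 0.06 rad of level, its middle 70 to 80 mm from the lip, within 5 mm of the middle line and 4 mm of floor level), nose to the follower and holding it back over 17 mm; the cover is shut (below 0.05 rad) (x of pillbox_mid in the frame of lip between 0.07 and 0.08 m and y of pillbox_mid in the frame of lip between -0.005 and 0.005 m and z of pillbox_mid in the frame of lip between 0.009 and 0.0165 m and x of pillbox_nose in the frame of lip above 0.144 m and z of pillbox_nose in the frame of lip below 0.0175 m and angle between pillbox_mid's own z axis and vertical below 0.06 rad and value of joint follower above 0.017 m and value of joint cover below 0.05 rad and linear speed of pillbox below 0.02 m/s); the robot touches nothing.
It fails at once if the cup, jar or magnifying sheet is shifted by more than 30 mm or tipped (distance of any of cup, jar, magnifier from where it was at the start of the episode above 0.03 m or angle between any of cup, jar, magnifier's own z axis and vertical above 0.5 rad).
It also fails if it takes over 72 s, if anything falls off the work surface, if the arm or the gripper's body presses on something with over 40 N, if the wrist force passes 120 N, or if a joint passes its speed limit or range.

## Working session

There is one attempt and no reset: what is moved stays moved. The work goes in short steps, Python scripts to look and compute and a shell command to move; the robot and the scene stay as the last step left them, time stands still between calls to the robot, and variables do not carry over. Pictures are saved under pics/ and viewed, and the job is handed in when it is done.

```bash
ls; mkdir -p pics; cat > h.py <<'E'
import numpy as np, cv2
from workcell import manip, eyes, finish_job
def snap(n,f):
    im=eyes.snapshot(n); cv2.imwrite('pics/'+f,im); return im
def ray(name,uv,ci=None):
    c=ci or eyes.camera_info(name); K=np.array(c['camera_matrix']);R=cv2.Rodrigues(np.array(c['rvec'],float))[0];t=np.array(c['tvec'],float).reshape(3)
    o=-R.T@t; p=cv2.undistortPoints(np.array([[uv]],float),K,None)[0,0]
    d=R.T@np.array([p[0],p[1],1]); return o,d/np.linalg.norm(d)
def onz(name,uv,z,ci=None):
    o,d=ray(name,uv,ci); return o+d*(z-o[2])/d[2]
def proj(name,P,ci=None):
    c=ci or eyes.camera_info(name)
    return cv2.projectPoints(np.array(P,float).reshape(-1,3),np.array(c['rvec'],float),np.array(c['tvec'],float),np.array(c['camera_matrix']),None)[0].reshape(-1,2)
def st():
    s=manip.observe(); print(s['time_s'],np.round(s['eef_pos'],4),np.round(s['orientation'],3),np.round(s['force'],1),s['width'],np.round(s['qpos'],2)); return s
E
python3 - <<'E'
from h import *
s=st(); print(manip.grip_point_offset)
snap('scene','s0.png');snap('top','t0.png')
for n in('scene','top'):
    c=eyes.camera_info(n);print(n,ray(n,(280,210)))
E
```

```text
pics
0.0 [ 0.2366 -0.5507  0.2304] [-0.     0.835 -0.55  -0.001] [-0.3  0.1  0.9] 1.0027841518750087 [-1.16  0.31 -0.05  1.21  0.    1.57]
-0.0187
scene (array([ 1.03035436, -0.58228965,  0.86603377]), array([-0.38613087,  0.5486946 , -0.74151008]))
top (array([0.45585098, 0.02295457, 0.91943227]), array([ 0.12858333, -0.02470054, -0.99139105]))
```

View pics/s0.png

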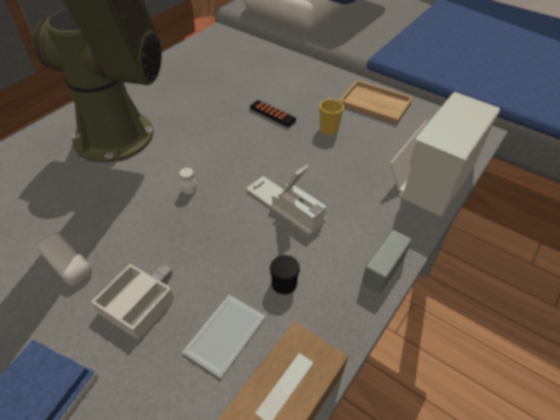

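View pics/t0.png

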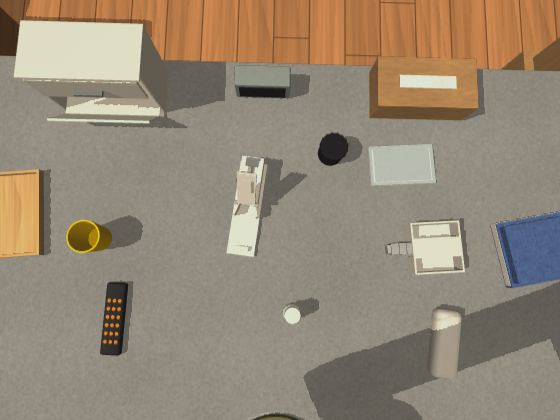

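Top view (up = +x, left = +y): the dispenser spans (241,250) at the lip to (252,160) at the hood. The organizer is at (437,246) with the nose out to the left at (390,249). The jar is at (333,149), the magnifier at (402,165) and the cup at (85,237). I'll zoom in next.

```bash
python3 - <<'E'
import cv2,numpy as np
t=cv2.imread('pics/t0.png')
a=cv2.resize(t[145:265,210:300],None,fx=4.5,fy=4.5,interpolation=cv2.INTER_CUBIC)
b=cv2.resize(t[205:285,375:475],None,fx=4,fy=4,interpolation=cv2.INTER_CUBIC)
o=np.zeros((540,805,3),np.uint8);o[:a.shape[0],:a.shape[1]]=a;o[:b.shape[0],405:405+400]=b
cv2.imwrite('pics/z0.png',o[:,:800])
s=cv2.imread('pics/s0.png')
a=cv2.resize(s[155:240,240:340],None,fx=5,fy=5,interpolation=cv2.INTER_CUBIC)
cv2.imwrite('pics/z1.png',a)
E
```

```text
(no output)
```

View pics/z0.png

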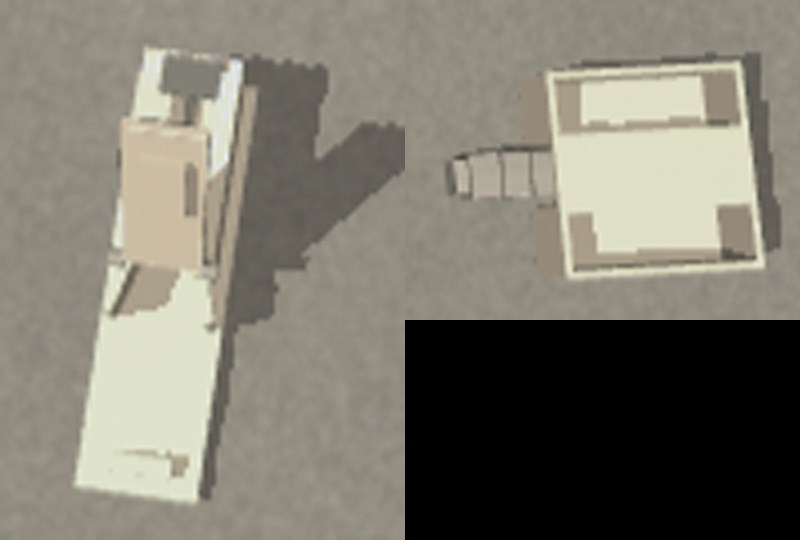

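View pics/z1.png

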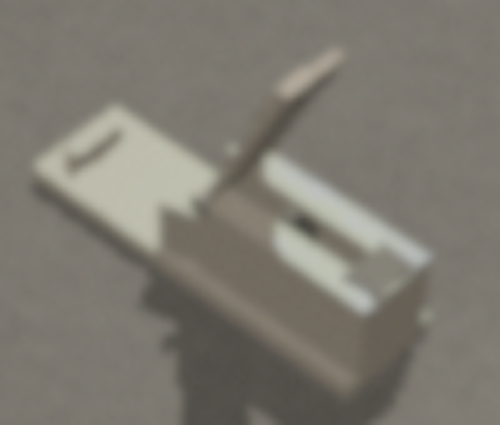

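```bash
python3 - <<'E'
from h import *
A=lambda x,y:(210+x/4.5,145+y/4.5)
B=lambda x,y:(375+(x-405)/4,205+y/4)
def L(nm,l,z):
    P=np.array([onz('top',p,z) for p in l]);print(nm,np.round(P[:,:2],4).tolist());return P
b=L('base front corners',[A(75,487),A(197,502)],.010)
h=L('hood rear',[A(145,47),A(244,57)],.060)
l=L('lip in/out',[A(113,455),A(185,460),A(110,480),A(172,480)],.019)
f=b[:,:2].mean(0);r=h[:,:2].mean(0);d=r-f;print(f,r,np.linalg.norm(d),np.arctan2(d[1],d[0]))
e=b[1]-b[0];print('w',np.linalg.norm(e),np.arctan2(e[1],e[0])+np.pi/2)
o=L('org',[B(545,72),B(742,62),B(765,267),B(570,277)],.046)
print('mouth c',o[[0,3]].mean(0),'back',o[[1,2]].mean(0)); d=o[[1,2]].mean(0)-o[[0,3]].mean(0);print(np.linalg.norm(d),np.arctan2(d[1],d[0]))
n=L('box: nose step edges, at mouth top/bottom',[B(468,155),B(470,195),B(475,150),B(478,198),B(552,150),B(556,204)],.026)
for nm,u,z in(('cup',(85,237),.085),('jar',(333,149),.068),('mag',(402,165),.008)):print(nm,onz('top',u,z))
s=manip.observe()
print(onz('top',(292,315),.04))
E
```

```text
base front corners [[0.4696, 0.1223], [0.4633, 0.0591]]
hood rear [[0.6903, 0.0899], [0.6864, 0.0398]]
lip in/out [[0.4862, 0.1024], [0.4845, 0.0655], [0.4734, 0.1035], [0.4741, 0.0718]]
[0.46645401 0.09067396] [0.68833415 0.06482428] 0.2233808483800772 -0.11598004010962124
w 0.06350449233450087 -0.09959454981599491
org [[0.5463, -0.2945], [0.5546, -0.4072], [0.4396, -0.4154], [0.4317, -0.3057]]
mouth c [ 0.4890156 -0.3000865  0.046    ] back [ 0.49708987 -0.41130395  0.046     ]
0.11151016562225537 -1.4983245457348786
box: nose step edges, at mouth top/bottom [[0.4993, -0.256], [0.4764, -0.2568], [0.5023, -0.2601], [0.4748, -0.2614], [0.5033, -0.3047], [0.4724, -0.3062]]
cup [0.49623937 0.41718357 0.085     ]
jar [ 0.70829869 -0.11547839  0.068     ]
mag [ 0.69055408 -0.29230041  0.008     ]
[ 0.33690768 -0.03007431  0.04      ]
```

```bash
python3 -m inch '{"offset":[[2.5,2.5,0],[3.5,3.5,0],[3.5,3.5,0],[3.5,3.5,0],[3.5,3.5,0]],"angular":[[0,0,0.17],[0,0,0.17],[0,0,0.17],[0,0,0.17],[0,0,0.17]],"hand":[1,1,1,1,1]}' 
python3 -m inch '{"offset":[[3.5,3.5,-1],[3.0,4.0,-1],[1.7,3.0,-1],[0,0,0],[0,0,0]],"angular":[[0,0,0.17],[0,0,0.17],[0,0,0.03],[0,0,0],[0,0,0]],"hand":[1,1,1,0.5,0.5]}'; python3 - <<'E'
from h import *
s=st(); print(ray('wrist',(280,210))); snap('wrist','w1.png'); c=eyes.camera_info('wrist'); import json; json.dump({k:np.array(v).tolist() for k,v in c.items()},open('w1.json','w'))
E
```

```text
time_s: 0.72
eef_pos: [0.4026, -0.3849, 0.2309]
orientation: [-0.0, 0.988, -0.154, -0.0]
force: [0.8, 0.6, 0.1]
width: 1.0
time_s: 1.35
eef_pos: [0.4836, -0.2815, 0.2012]
orientation: [0.0, 1.0, 0.027, -0.0]
force: [0.3, -0.4, -1.3]
width: 0.749
1.35 [ 0.4836 -0.2815  0.2012] [ 0.     1.     0.027 -0.   ] [ 0.3 -0.4 -1.3] 0.748581826314324 [-0.53  0.25 -0.2   1.12 -0.    0.99]
(array([ 0.48040172, -0.2061053 ,  0.34348597]), array([ 0.00443919, -0.29647787, -0.95502941]))
```

View pics/w1.png

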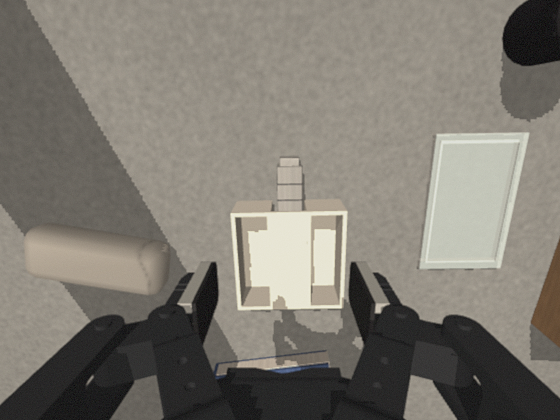

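```bash
python3 - <<'E'
from h import *
import json
im=cv2.imread('pics/w1.png');cv2.imwrite('pics/w1z.png',cv2.resize(im[145:225,225:355],None,fx=6,fy=6,interpolation=cv2.INTER_CUBIC))
E
```

```text
(no output)
```

View pics/w1z.png

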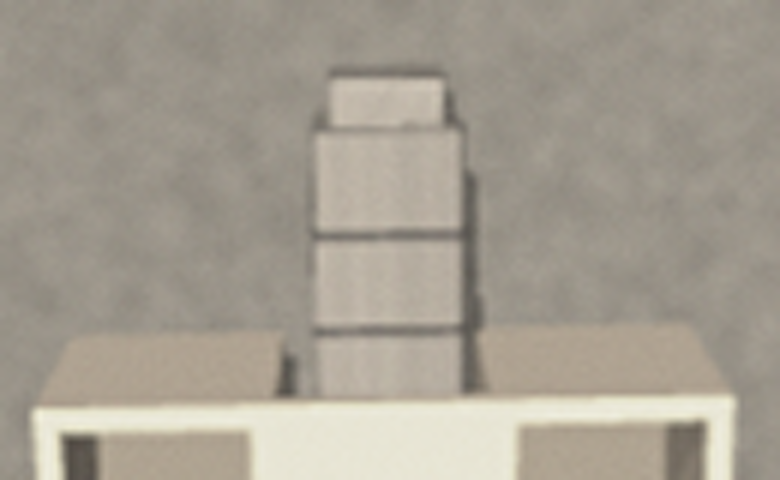

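```bash
python3 - <<'E'
from h import *
import json
c=json.load(open('w1.json'))
Z=lambda x,y:(225+x/6,145+y/6)
for nm,p,z in(('step L',(315,128),.026),('step R',(465,128),.026),('mid L',(314,330),.026),('mid R',(466,328),.026),('noseL',(330,73),.023),('noseR',(446,75),.023),('orgL',(34,408),.046),('orgR',(734,398),.046)):print(nm,np.round(onz('wrist',Z(*p),z,c),4))
E
```

```text
step L [ 0.477  -0.2591  0.026 ]
step R [ 0.5023 -0.2577  0.026 ]
mid L [ 0.4785 -0.2944  0.026 ]
mid R [ 0.505  -0.2926  0.026 ]
noseL [ 0.479  -0.2501  0.023 ]
noseR [ 0.4986 -0.2494  0.023 ]
orgL [ 0.4329 -0.3049  0.046 ]
orgR [ 0.5486 -0.2967  0.046 ]
```

```bash
python3 -m inch '{"offset":[[0.65,1.0,-4],[0,0,-6],[0,0,-6],[0,0,-3.6],[0,0,0]],"angular":[[0,0,0.007],[0,0,0],[0,0,0],[0,0,0],[0,0,0]],"hand":[0.5,0.5,0.5,0.5,0.5]}' 40
python3 -m inch '{"offset":[[0,0,0],[0,0,0],[0,0,0],[0,0,0],[0,0,0]],"angular":[[0,0,0],[0,0,0],[0,0,0],[0,0,0],[0,0,0]],"hand":[-1,-1,-1,-1,-1]}' 40
```

```text
time_s: 2.02
eef_pos: [0.4874, -0.271, 0.0029]
orientation: [-0.001, 1.0, 0.03, -0.002]
force: [0.2, 0.9, 1.2]
width: 0.747
time_s: 2.65
eef_pos: [0.492, -0.2726, 0.0077]
orientation: [0.001, 1.0, 0.031, 0.002]
force: [-0.8, -1.0, 6.7]
width: 0.294
```

```bash
python3 -m inch '{"offset":[[-0.1,1.5,0.1],[-0.15,2.5,0],[-0.2,2.8,0],[-0.2,2.8,0],[-0.2,2.8,0]],"angular":[[0,0,0],[0,0,0],[0,0,0],[0,0,0],[0,0,0]],"hand":[-1,-1,-1,-1,-1]}' 
python3 -m inch '{"offset":[[-0.1,1.6,0],[0,0,0],[0,0,0],[0,0,0],[0,0,0]],"angular":[[0,0,0],[0,0,0],[0,0,0],[0,0,0],[0,0,0]],"hand":[-1,-1,-1,-1,-1]}' 
python3 - <<'E'
from h import *
s=st(); snap('top','t2.png')
t=cv2.imread('pics/t2.png');cv2.imwrite('pics/t2z.png',cv2.resize(t[180:300,300:480],None,fx=4,fy=4,interpolation=cv2.INTER_CUBIC))
E
```

```text
time_s: 3.28
eef_pos: [0.483, -0.1468, 0.0077]
orientation: [0.001, 1.0, 0.031, 0.001]
force: [0.3, -2.9, 4.1]
width: 0.297
time_s: 3.9
eef_pos: [0.4817, -0.129, 0.0077]
orientation: [-0.002, 0.999, 0.032, 0.001]
force: [-1.4, 6.0, 12.0]
width: 0.292
3.9 [ 0.4817 -0.129   0.0077] [-0.002  0.999  0.032  0.001] [-1.4  6.  12. ] 0.2924047922091788 [-0.26  0.33 -0.59  0.65  0.    1.24]
```

View pics/t2z.png

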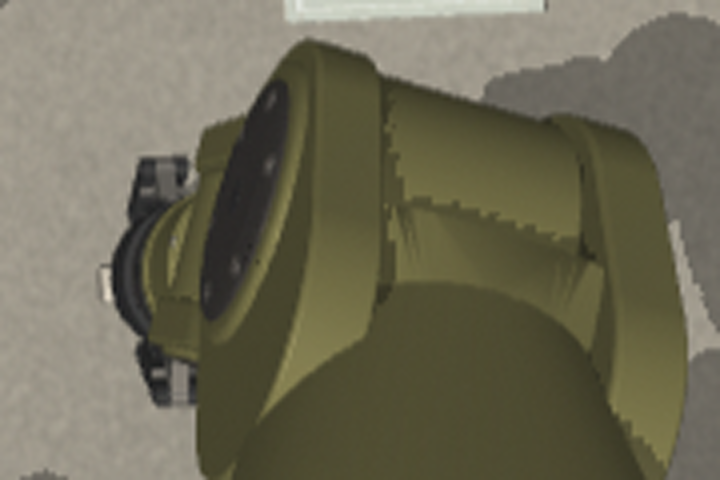

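```bash
python3 -m inch '{"offset":[[0,0,0],[0,0,0],[0,0,0],[0,0,4],[0,0,6]],"angular":[[0,0,0],[0,0,0],[0,0,0],[0,0,0],[0,0,0]],"hand":[0.2,0.2,0.2,0.5,0.5]}' 
python3 -m inch '{"offset":[[0,0,6],[0,0,4],[0,-2,0],[0,-2,0],[0,-2,0]],"angular":[[0,0,0.18],[0,0,0.18],[0,0,0.18],[0,0,0.18],[0,0,0.18]],"hand":[0.5,0.5,0.5,0.5,0.5]}' 
python3 -m inch '{"offset":[[0,-2,0],[0,0,0],[0,0,0],[0,0,0],[0,0,0]],"angular":[[0,0,0.18],[0,0,0.18],[0,0,0.18],[0,0,0.18],[0,0,0.18]],"hand":[0.5,0.5,0.5,0.5,0.5]}' 
python3 -m inch '{"offset":[[0,0,0],[0,0,0],[0,0,0],[0,0,0],[0,0,0]],"angular":[[0,0,0.18],[0,0,0.18],[0,0,0.18],[0,0,0.18],[0,0,0.18]],"hand":[0.5,0.5,0.5,0.5,0.5]}' 
python3 -m inch '{"offset":[[0,0,0],[0,0,0],[0,0,0],[0,0,0],[0,0,0]],"angular":[[0,0,0.18],[0,0,0.18],[0,0,0.08],[0,0,0],[0,0,0]],"hand":[0.5,0.5,0.5,0.5,0.5]}' 
python3 - <<'E'
from h import *
s=st(); snap('wrist','w3.png');c=eyes.camera_info('wrist'); import json; json.dump({k:np.array(v).tolist() for k,v in c.items()},open('w3.json','w'))
E
```

```text
time_s: 4.58
eef_pos: [0.4788, -0.1308, 0.1056]
orientation: [-0.001, 1.0, 0.031, -0.002]
force: [1.3, -0.8, 1.0]
width: 0.754
time_s: 5.2
eef_pos: [0.4807, -0.1918, 0.2062]
orientation: [-0.0, 0.885, 0.465, -0.0]
force: [0.7, 0.4, -0.0]
width: 0.755
time_s: 5.82
eef_pos: [0.4806, -0.2113, 0.206]
orientation: [-0.0, 0.595, 0.804, -0.0]
force: [-0.2, -0.1, -0.5]
width: 0.75
time_s: 6.45
eef_pos: [0.4806, -0.2113, 0.206]
orientation: [-0.0, 0.186, 0.983, 0.0]
force: [-0.0, 0.1, -0.3]
width: 0.748
time_s: 7.08
eef_pos: [0.4807, -0.2113, 0.2061]
orientation: [-0.0, -0.029, 1.0, 0.0]
force: [0.2, 0.1, -0.6]
width: 0.756
7.075 [ 0.4807 -0.2113  0.2061] [-0.    -0.029  1.     0.   ] [ 0.2  0.1 -0.6] 0.7560375205515265 [-0.41  0.19 -0.27  1.11 -0.   -2.04]
```

View pics/w3.png

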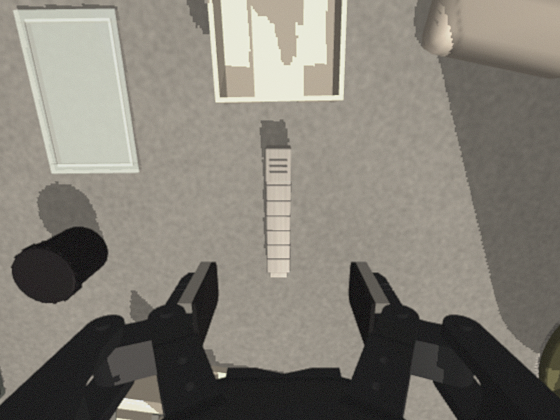

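```bash
python3 - <<'E'
import cv2
im=cv2.imread('pics/w3.png');cv2.imwrite('pics/w3z.png',cv2.resize(im[140:285,235:325],None,fx=4,fy=4,interpolation=cv2.INTER_CUBIC))
E
```

```text
(no output)
```

View pics/w3z.png

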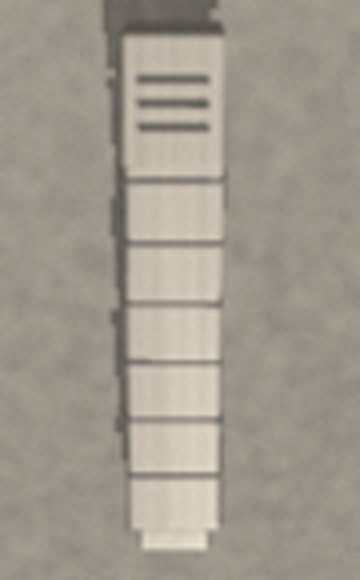

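```bash
python3 - <<'E'
from h import *
import json
c=json.load(open('w3.json'))
Z=lambda x,y:(235+x/4,140+y/4)
for nm,p,z in(('tailL',(123,35),.036),('tailR',(223,33),.036),('blkL',(124,178),.036),('blkR',(223,177),.036),('endL',(132,526),.026),('endR',(219,526),.026),('nose',(174,548),.023)):print(nm,np.round(onz('wrist',Z(*p),z,c),4))
E
```

```text
tailL [ 0.5006 -0.2551  0.036 ]
tailR [ 0.4762 -0.257   0.036 ]
blkL [ 0.4988 -0.2193  0.036 ]
blkR [ 0.4738 -0.2211  0.036 ]
endL [ 0.4925 -0.1156  0.026 ]
endR [ 0.4676 -0.1171  0.026 ]
nose [ 0.48   -0.1076  0.023 ]
```

```bash
python3 -m inch '{"offset":[[0.65,-2.8,-4],[0,0,-5],[0,0,-5],[0,0,-3.7],[0,0,-2]],"angular":[[0,0,0],[0,0,0],[0,0,0],[0,0,0],[0,0,0]],"hand":[0.5,0.5,0.5,0.5,0.5]}' 70
python3 -m inch '{"offset":[[0,0,0],[0,0,0],[0,0,0],[0,0,0],[0,0,0]],"angular":[[0,0,0],[0,0,0],[0,0,0],[0,0,0],[0,0,0]],"hand":[-1,-1,-1,-1,-1]}' 70
python3 -m inch '{"offset":[[0,0,2],[0,1,4],[-1.5,4,3],[-1.5,4,0],[-1.5,4,0]],"angular":[[0,0,0],[0,0,0],[0,0,-0.17],[0,0,-0.17],[0,0,-0.17]],"hand":[-1,-1,-1,-1,-1]}' 
python3 - <<'E'
from h import *
st()
E
```

```text
time_s: 7.75
eef_pos: [0.4859, -0.2386, 0.007]
orientation: [-0.001, -0.03, 1.0, 0.001]
force: [-0.3, -0.2, -0.1]
width: 0.753
time_s: 8.38
eef_pos: [0.4884, -0.2398, 0.0106]
orientation: [0.001, -0.03, 1.0, -0.001]
force: [-0.2, -0.3, 6.3]
width: 0.289
time_s: 9.0
eef_pos: [0.4419, -0.1083, 0.0998]
orientation: [0.0, 0.226, 0.974, 0.0]
force: [0.1, 0.8, -1.4]
width: 0.29
9.0 [ 0.4419 -0.1083  0.0998] [0.    0.226 0.974 0.   ] [ 0.1  0.8 -1.4] 0.2896796632485267 [-0.24  0.14 -0.58  0.84  0.   -1.36]
```

```bash
python3 -m inch '{"offset":[[-0.5,3,0.6],[-0.5,3,0.6],[-0.5,3,0.6],[-0.5,3,0],[-0.5,3,0]],"angular":[[0,0,-0.176],[0,0,-0.176],[0,0,-0.176],[0,0,-0.176],[0,0,-0.176]],"hand":[-1,-1,-1,-1,-1]}' 
python3 -m inch '{"offset":[[-0.5,3,0],[-0.5,2.5,0],[0,0,0],[0,0,0],[0,0,0]],"angular":[[0,0,-0.176],[0,0,-0.176],[0,0,0],[0,0,0],[0,0,0]],"hand":[-1,-1,-1,-1,-1]}' 
python3 - <<'E'
from h import *
s=st(); snap('wrist','w4.png');c=eyes.camera_info('wrist'); import json; json.dump({k:np.array(v).tolist() for k,v in c.items()},open('w4.json','w'))
snap('scene','s4.png');snap('top','t4.png')
E
```

```text
time_s: 9.62
eef_pos: [0.4168, 0.0417, 0.1174]
orientation: [-0.0, 0.619, 0.785, 0.0]
force: [0.2, -0.2, -1.3]
width: 0.29
time_s: 10.25
eef_pos: [0.4074, 0.095, 0.1173]
orientation: [0.0, 0.745, 0.667, -0.0]
force: [0.6, 0.1, -2.1]
width: 0.295
10.25 [0.4074 0.095  0.1173] [ 0.     0.745  0.667 -0.   ] [ 0.6  0.1 -2.1] 0.2951179771687676 [ 0.23  0.06 -0.63  0.88 -0.    0.34]
```

View pics/w4.png

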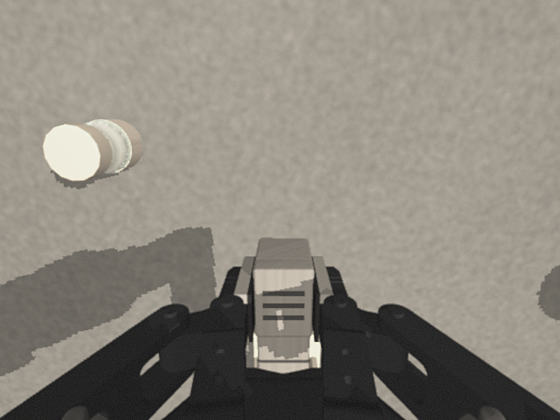

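View pics/s4.png

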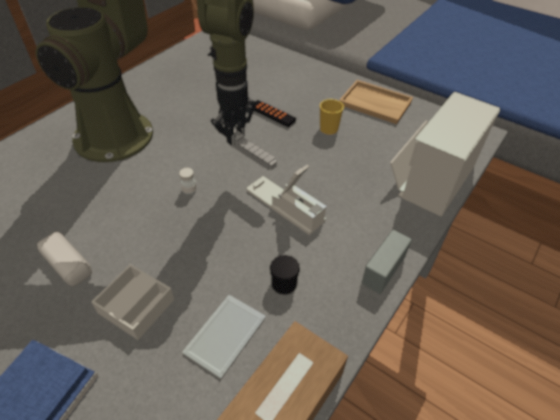

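```bash
python3 - <<'E'
import cv2,numpy as np
t=cv2.imread('pics/t4.png')
a=cv2.resize(t[140:320,200:300],None,fx=3.3,fy=3.3,interpolation=cv2.INTER_CUBIC)
s=cv2.imread('pics/s4.png')
b=cv2.resize(s[125:240,225:335],None,fx=4,fy=4,interpolation=cv2.INTER_CUBIC)
o=np.zeros((600,780,3),np.uint8);o[:a.shape[0],:a.shape[1]]=a;o[:b.shape[0],335:335+b.shape[1]]=b
cv2.imwrite('pics/z4.png',o)
E
```

```text
(no output)
```

View pics/z4.png

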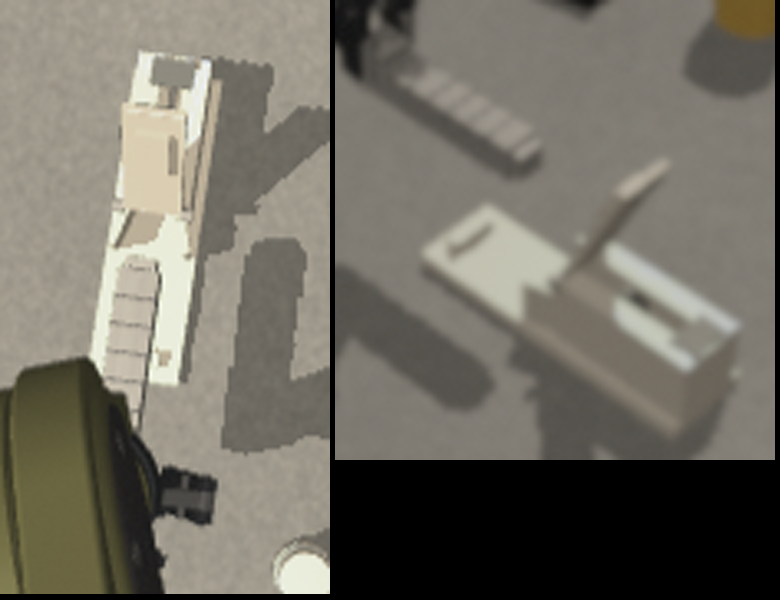

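```bash
python3 - <<'E'
import cv2,numpy as np
t=cv2.imread('pics/t0.png')
a=cv2.resize(t[195:262,220:272],None,fx=9,fy=9,interpolation=cv2.INTER_CUBIC)[:600]
cv2.imwrite('pics/z5.png',a)
a=cv2.resize(t[148:215,225:275],None,fx=9,fy=9,interpolation=cv2.INTER_CUBIC)[:600]
cv2.imwrite('pics/z6.png',a)
s=cv2.imread('pics/s0.png')
a=cv2.resize(s[165:240,240:335],None,fx=8,fy=8,interpolation=cv2.INTER_CUBIC)
cv2.imwrite('pics/z7.png',a)
E
```

```text
(no output)
```

View pics/z5.png

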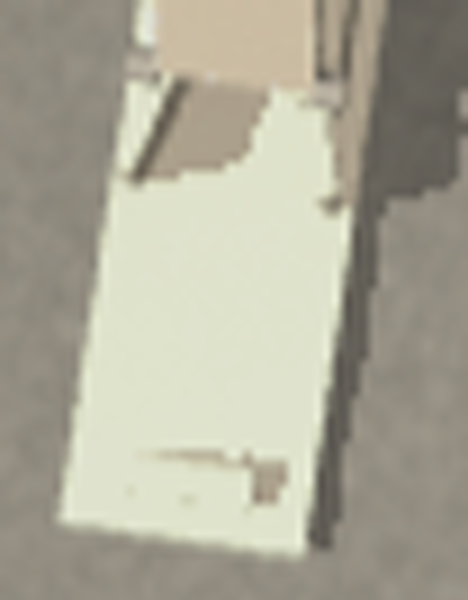

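View pics/z6.png

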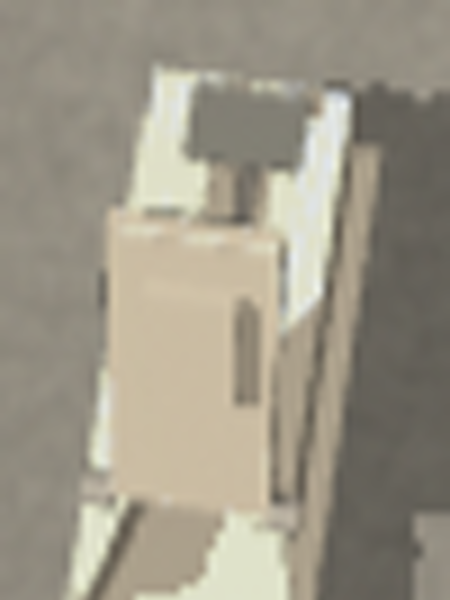

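View pics/z7.png

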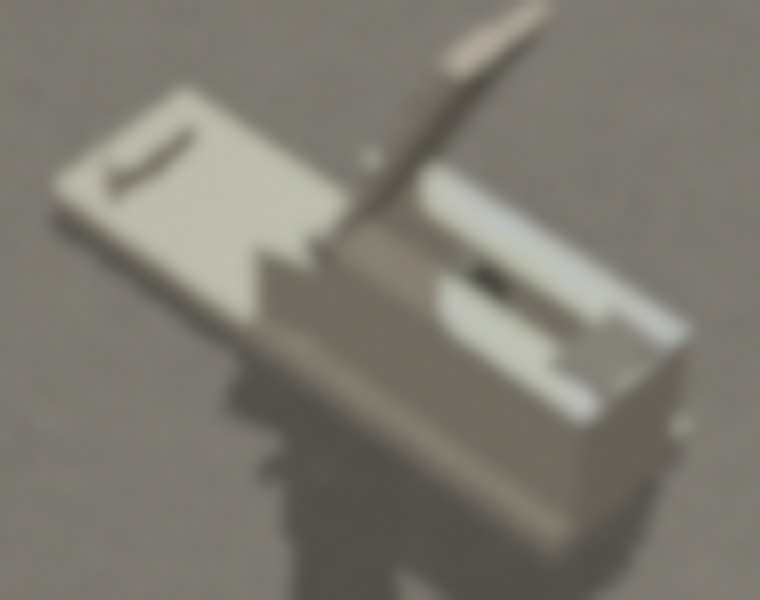

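```bash
python3 - <<'E'
from h import *
import json
A=lambda x,y:(220+x/9,195+y/9); B=lambda x,y:(225+x/9,148+y/9); S=lambda x,y:(240+x/8,165+y/8)
def T(nm,cam,p,z):
    P=onz(cam,p,z);print(nm,np.round(P[:2],4));return P[:2]
ang=lambda a,b:np.arctan2(*(b-a)[::-1])
fl=T('fl','top',A(60,520),.01);l2=T('l2','top',A(122,90),.01);fr=T('fr','top',A(305,555),.01);r2=T('r2','top',A(352,215),.01);r3=T('r3','top',B(380,150),.01)
print(ang(fl,l2),ang(fr,r2),ang(fr,r3),ang(fr,fl)-np.pi/2, np.linalg.norm(r3-fr))
hl=T('hl','top',B(155,68),.06);hr=T('hr','top',B(352,92),.06)
T('gR','top',A(332,203),.044);T('lip inner','top',A(155,453),.019);T('lip inner','top',A(245,457),.019);T('lip outer','top',A(262,503),.01)
print('scene');a=T('fl','scene',S(185,88),.01);b=T('fr','scene',S(50,185),.01);c=T('hl','scene',S(692,330),.06);d=T('hr','scene',S(592,420),.06)
print(ang(b,a)-np.pi/2,'front mid',(a+b)/2,(fl+fr)/2,'hood rear mid',(c+d)/2,(hl+hr)/2)
T('lipinner','scene',S(195,130),.019);T('lipinner','scene',S(110,185),.019)
# box in t4 / s4
C=lambda x,y:(200+x/3.3,140+y/3.3)
print('box from top (z .134)')
q=[T('b','top',C(*p),.134) for p in((118,268),(106,385),(159,270),(149,372))]
m1=(q[0]+q[2])/2;print(ang(q[1],q[0]),ang(q[3],q[2]))
n=T('nose','top',C(142,258),.131)
s=manip.observe(); import scipy.spatial.transform as t
R=t.Rotation.from_quat(np.roll(s['orientation'],-1)).as_matrix(); print(R.round(3)); 
E
```

```text
fl [0.4706 0.1223]
l2 [0.5831 0.1103]
fr [0.463  0.0588]
r2 [0.5516 0.0491]
r3 [0.6827 0.0331]
-0.10631956701499945 -0.10977979485045362 -0.11639655146925079 -0.11898955169509584 0.22118226839172922
hl [0.69   0.0899]
hr [0.6851 0.04  ]
gR [0.5509 0.0532]
lip inner [0.4881 0.0976]
lip inner [0.4876 0.0746]
lip outer [0.4761 0.0703]
scene
fl [0.4736 0.125 ]
fr [0.4661 0.0608]
hl [0.6938 0.0917]
hr [0.6894 0.0431]
-0.11622686952267403 front mid [0.469889   0.09289743] [0.46684179 0.09056069] hood rear mid [0.69158562 0.06742406] [0.68755358 0.06492991]
lipinner [0.4946 0.1034]
lipinner [0.4879 0.0659]
box from top (z .134)
b [0.5327 0.0927]
b [0.4611 0.0975]
b [0.532  0.0675]
b [0.4695 0.0717]
-0.06696963110533667 -0.06672674327655365
nose [0.5395 0.0784]
[[ 0.111  0.994 -0.   ]
 [ 0.994 -0.111 -0.   ]
 [-0.    -0.    -1.   ]]
```

```bash
python3 -m inch '{"offset":[[0.6,0.12,0],[0.55,0.12,-1],[0,0,-2],[0,0,-2],[0,0,-1.5]],"angular":[[0.008,0.075,-0.003],[0.009,0.075,0],[0,0,0],[0,0,0],[0,0,0]],"hand":[-1,-1,-1,-1,-1]}' 
python3 -m inch '{"offset":[[0,0,-1],[0,0,0],[0,0,0],[0,0,0],[0,0,0]],"angular":[[0,0,0],[0,0,0],[0,0,0],[0,0,0],[0,0,0]],"hand":[-1,-1,-1,-1,-1]}' 
python3 - <<'E'
from h import *
st(); snap('scene','s5.png');t=snap('top','t5.png');s=cv2.imread('pics/s5.png')
a=cv2.resize(t[150:270,215:285],None,fx=5,fy=5,interpolation=cv2.INTER_CUBIC)
b=cv2.resize(s[145:240,230:335],None,fx=4,fy=4,interpolation=cv2.INTER_CUBIC)
o=np.zeros((600,780,3),np.uint8);o[:a.shape[0],:a.shape[1]]=a;o[:b.shape[0],355:355+b.shape[1]]=b
cv2.imwrite('pics/z8.png',o)
E
```

```text
time_s: 11.02
eef_pos: [0.4188, 0.0978, 0.0514]
orientation: [-0.056, 0.744, 0.664, -0.05]
force: [0.1, -0.8, -1.3]
width: 0.291
time_s: 11.65
eef_pos: [0.4192, 0.0982, 0.0427]
orientation: [-0.056, 0.744, 0.664, -0.05]
force: [0.8, -0.7, -1.9]
width: 0.293
11.65 [0.4192 0.0982 0.0427] [-0.056  0.744  0.664 -0.05 ] [ 0.8 -0.7 -1.9] 0.2930629007681431 [ 0.2   0.29 -0.56  0.86  0.05  0.31]
```

View pics/z8.png

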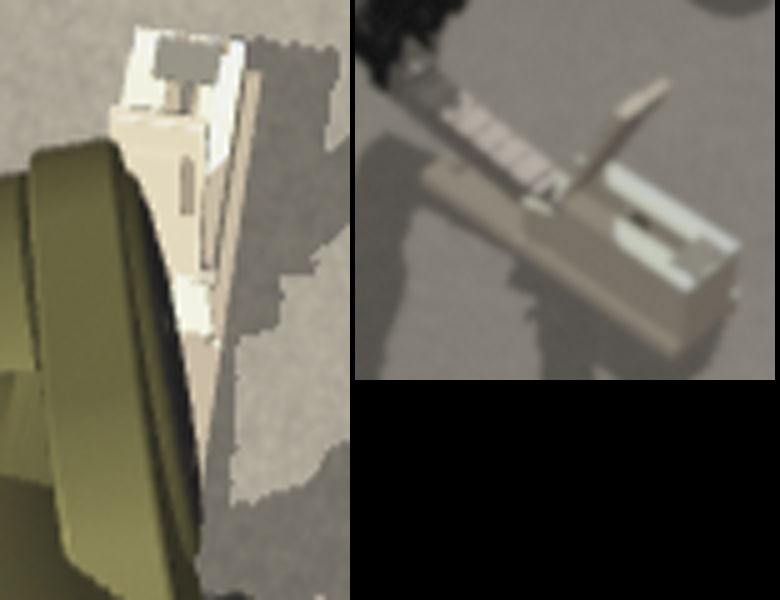

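```bash
python3 - <<'E'
import cv2
s=cv2.imread('pics/s5.png')
cv2.imwrite('pics/z9.png',cv2.resize(s[160:210,245:315],None,fx=11,fy=11,interpolation=cv2.INTER_CUBIC))
E
```

View pics/z9.png

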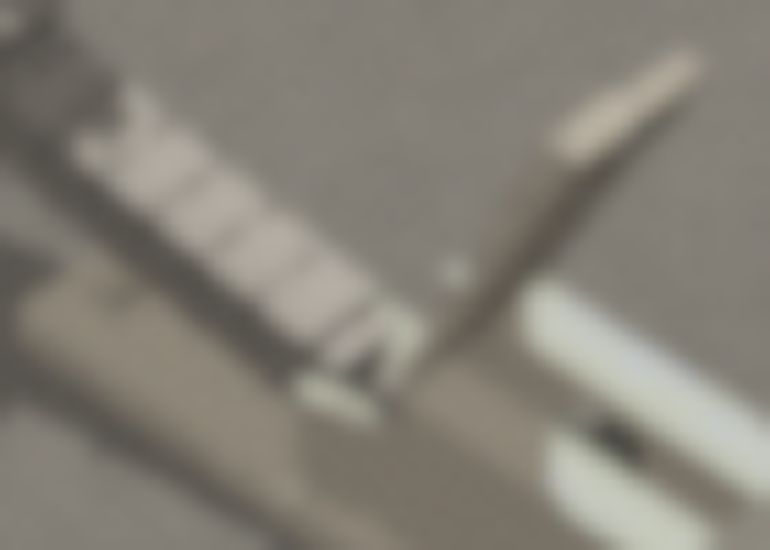

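```bash
python3 - <<'E'
from h import *
Z=lambda x,y:(245+x/11,160+y/11)
lip=np.array([.4885,.0893]);y=-.114;d=np.array([np.cos(y),np.sin(y)]);n=np.array([-d[1],d[0]])
for nm,p,z in(('tR',(75,150),.0547),('nR',(305,368),.0387),('tL',(125,85),.0547),('nL',(388,300),.0387),('guideR tip',(298,390),.044),('hoodfrontL',(530,280),.06),('hoodL rear',None,0)):
    if p: P=onz('scene',Z(*p),z)[:2]; print(nm,P.round(4),'lip frame',((P-lip)@d).round(4),((P-lip)@n).round(4))
# pictured dispenser axis in scene in same frame
for P in ((.469889,.0928974),(.691586,.067424)): print((np.array(P)-lip)@d,(np.array(P)-lip)@n)
s=manip.observe();P=s['eef_pos'][:2];print('tcp',(P-lip)@d,(P-lip)@n)
E
```

```text
tR [0.4737 0.0774] lip frame -0.0133 -0.0135
nR [0.5511 0.0648] lip frame 0.065 -0.0172
tL [0.4692 0.1024] lip frame -0.0207 0.0108
nL [0.5534 0.0944] lip frame 0.0639 0.0125
guideR tip [0.5571 0.0541] lip frame 0.0722 -0.0272
hoodfrontL [0.588  0.1019] lip frame 0.0975 0.0238
-0.01889941252973026 0.0014569879172712107
0.20425624153655478 0.0013676861338069828
tcp -0.06998989596416859 0.0009400798355374444
```

```bash
python3 -m inch '{"offset":[[0.7,-0.08,0],[0.7,-0.08,0],[0.7,-0.08,0],[0.7,-0.08,0],[0,0,0]],"angular":[[0,0,0],[0,0,0],[0,0,0],[0,0,0],[0,0,0]],"hand":[-1,-1,-1,-1,-1]}' 
python3 -m inch '{"offset":[[0.4,-0.045,0],[0.4,-0.045,0],[0.4,-0.045,0],[0,0,0],[0,0,0]],"angular":[[0,0,0],[0,0,0],[0,0,0],[0,0,0],[0,0,0]],"hand":[-1,-1,-1,-1,-1]}' 
python3 - <<'E'
from h import *
for i in range(3):
  s=st()
print(s['ft_torque']);s=snap('scene','s6.png')
cv2.imwrite('pics/z10.png',cv2.resize(s[150:220,245:335],None,fx=8.5,fy=8.5,interpolation=cv2.INTER_CUBIC))
E
```

```text
time_s: 12.38
eef_pos: [0.4476, 0.0949, 0.0423]
orientation: [-0.056, 0.744, 0.664, -0.05]
force: [-0.6, -0.7, -1.4]
width: 0.288
time_s: 13.0
eef_pos: [0.4587, 0.0936, 0.0422]
orientation: [-0.056, 0.744, 0.664, -0.05]
force: [-0.2, -0.0, -1.7]
width: 0.293
13.0 [0.4587 0.0936 0.0422] [-0.056  0.744  0.664 -0.05 ] [-0.2 -0.  -1.7] 0.29321301923132614 [ 0.17  0.35 -0.47  0.89  0.04  0.28]
13.0 [0.4587 0.0936 0.0422] [-0.056  0.744  0.664 -0.05 ] [-0.2 -0.  -1.7] 0.29321301923132614 [ 0.17  0.35 -0.47  0.89  0.04  0.28]
13.0 [0.4587 0.0936 0.0422] [-0.056  0.744  0.664 -0.05 ] [-0.2 -0.  -1.7] 0.29321301923132614 [ 0.17  0.35 -0.47  0.89  0.04  0.28]
[ 0.02309934 -0.11093544  0.03510955]
```

View pics/z10.png

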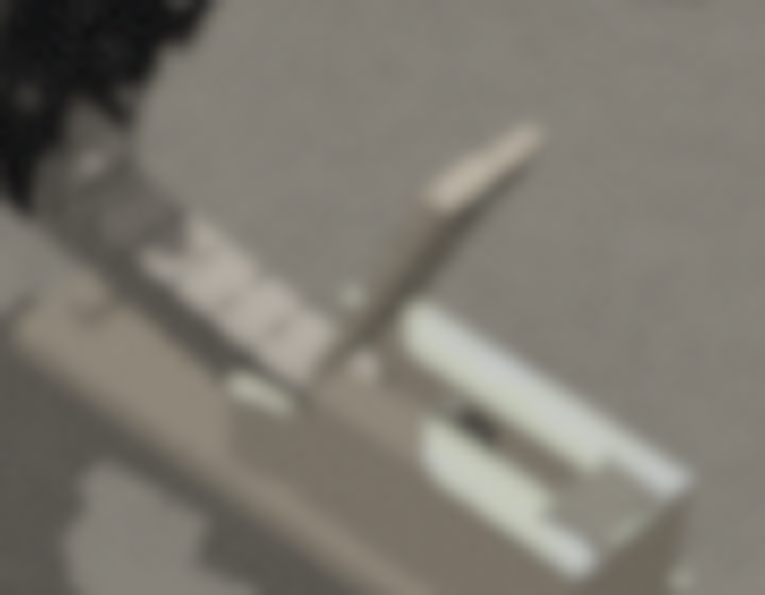

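```bash
python3 -m inch '{"offset":[[0.5,-0.06,-0.1],[0.5,-0.06,-0.1],[0.5,-0.06,0],[0.5,-0.06,0],[0,0,0]],"angular":[[0,0,0],[0,0,0],[0,0,0],[0,0,0],[0,0,0]],"hand":[-1,-1,-1,-1,-1]}' 
python3 - <<'E'
from h import *
s=st()
print(s['ft_torque'])
lip=np.array([.4885,.0893]);y=-.114;d=np.array([np.cos(y),np.sin(y)]);n=np.array([-d[1],d[0]])
P=s['eef_pos'][:2];print('tcp',(P-lip)@d,(P-lip)@n)
E
```

```text
time_s: 13.68
eef_pos: [0.4794, 0.0912, 0.0403]
orientation: [-0.056, 0.744, 0.664, -0.05]
force: [-0.4, 1.2, -1.9]
width: 0.292
13.675 [0.4794 0.0912 0.0403] [-0.056  0.744  0.664 -0.05 ] [-0.4  1.2 -1.9] 0.2918990283638459 [ 0.16  0.39 -0.43  0.9   0.04  0.27]
[-0.03942758 -0.05371675  0.0032496 ]
tcp -0.009239255854789448 0.0008171301630797928
```

```bash
python3 -m inch '{"offset":[[0.5,-0.02,-0.1],[0.5,-0.06,0],[0.5,-0.06,0],[0.5,-0.06,0],[0,0,0]],"angular":[[0,0,0],[0,0,0],[0,0,0],[0,0,0],[0,0,0]],"hand":[-1,-1,-1,-1,-1]}' 
python3 - <<'E'
from h import *
s=st()
print(s['ft_torque'])
lip=np.array([.4885,.0893]);y=-.114;d=np.array([np.cos(y),np.sin(y)]);n=np.array([-d[1],d[0]])
P=s['eef_pos'][:2];print('tcp',(P-lip)@d,(P-lip)@n)
s=snap('scene','s7.png')
cv2.imwrite('pics/z11.png',cv2.resize(s[150:220,245:335],None,fx=8.5,fy=8.5,interpolation=cv2.INTER_CUBIC))
E
```

```text
time_s: 14.3
eef_pos: [0.4972, 0.0892, 0.0391]
orientation: [-0.057, 0.744, 0.664, -0.051]
force: [-5.7, 0.5, 1.9]
width: 0.287
14.3 [0.4972 0.0892 0.0391] [-0.057  0.744  0.664 -0.051] [-5.7  0.5  1.9] 0.28747401174256565 [ 0.15  0.42 -0.38  0.92  0.04  0.26]
[-0.02741261  0.7746649   0.00295883]
tcp 0.008697453524308403 0.0008627108770762784
```

View pics/z11.png

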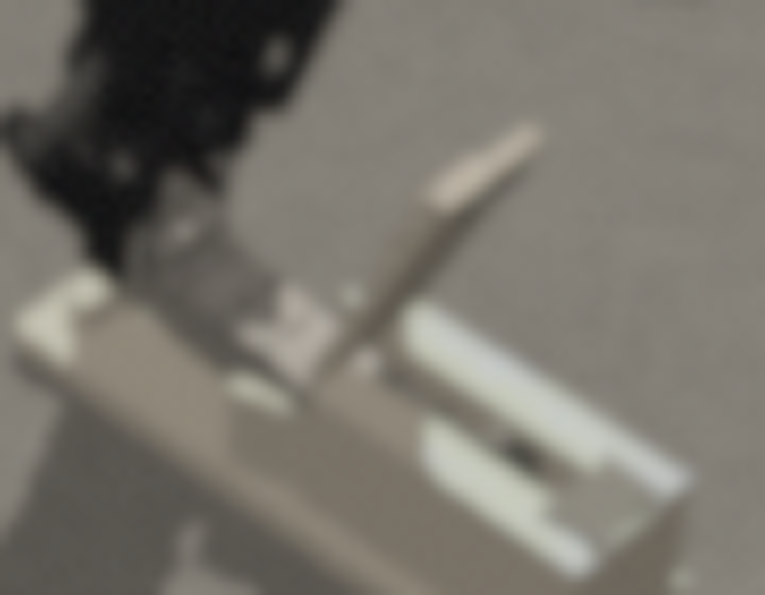

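```bash
python3 -m inch '{"offset":[[0.4,-0.05,0],[0.4,-0.05,0],[0.4,-0.045,0],[0.25,-0.03,0],[0,0,0]],"angular":[[0,0,0],[0,0,0],[0,0,0],[0,0,0],[0,0,0]],"hand":[-1,-1,-1,-1,-1]}' 
python3 - <<'E'
from h import *
s=st()
print(s['ft_torque'])
lip=np.array([.4885,.0893]);y=-.114;d=np.array([np.cos(y),np.sin(y)]);n=np.array([-d[1],d[0]])
P=s['eef_pos'][:2];print('tcp',(P-lip)@d,(P-lip)@n)
E
```

```text
time_s: 14.98
eef_pos: [0.5101, 0.0876, 0.039]
orientation: [-0.058, 0.744, 0.664, -0.052]
force: [-9.4, 1.1, 4.7]
width: 0.288
14.975 [0.5101 0.0876 0.039 ] [-0.058  0.744  0.664 -0.052] [-9.4  1.1  4.7] 0.2883121130158451 [ 0.14  0.44 -0.35  0.94  0.04  0.26]
[ 0.13757641  1.48021114 -0.02474837]
tcp 0.02166608826447708 0.0007503610665007709
```

```bash
python3 -m inch '{"offset":[[0.3,-0.035,0],[0,0,-0.36],[0,0,-0.36],[0,0,-0.36],[0,0,-0.36]],"angular":[[0,0,0],[-0.0035,-0.031,0],[-0.0035,-0.031,0],[-0.0035,-0.031,0],[-0.0035,-0.031,0]],"hand":[-1,-1,-1,-1,-1]}' 
python3 - <<'E'
from h import *
s=st()
print(s['ft_torque'])
lip=np.array([.4885,.0893]);y=-.114;d=np.array([np.cos(y),np.sin(y)]);n=np.array([-d[1],d[0]])
P=s['eef_pos'][:2];print('tcp',(P-lip)@d,(P-lip)@n)
s=snap('scene','s8.png')
cv2.imwrite('pics/z12.png',cv2.resize(s[150:220,245:335],None,fx=8.5,fy=8.5,interpolation=cv2.INTER_CUBIC))
E
```

```text
time_s: 15.6
eef_pos: [0.5113, 0.0873, 0.0237]
orientation: [-0.013, 0.746, 0.666, -0.011]
force: [-12.3, 2.3, 4.8]
width: 0.29
15.6 [0.5113 0.0873 0.0237] [-0.013  0.746  0.666 -0.011] [-12.3   2.3   4.8] 0.29003932521836306 [ 0.16  0.37 -0.49  0.75  0.01  0.28]
[ 3.16336660e-01  2.18379123e+00 -5.60768817e-04]
tcp 0.02291261866972459 0.0006095157406705555
```

View pics/z12.png

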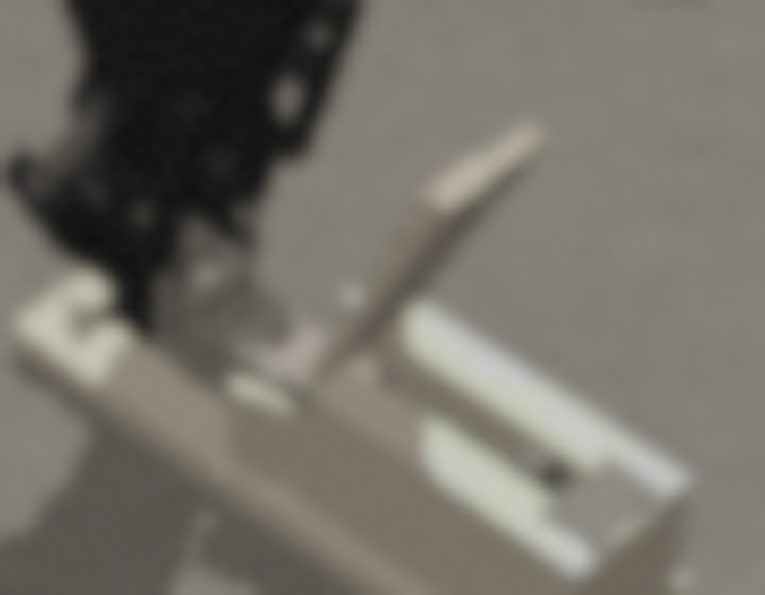

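```bash
python3 -m inch '{"offset":[[0,0,-0.15],[0,0,-0.15],[0,0,0],[0,0,0],[0,0,0]],"angular":[[-0.002,-0.018,0],[-0.002,-0.016,0],[0,0,0],[0,0,0],[0,0,0]],"hand":[-1,-1,-1,-1,-1]}' 
python3 - <<'E'
from h import *
s=st()
print(s['ft_torque'])
lip=np.array([.4885,.0893]);y=-.114;d=np.array([np.cos(y),np.sin(y)]);n=np.array([-d[1],d[0]])
P=s['eef_pos'][:2];print('tcp',(P-lip)@d,(P-lip)@n)
snap('wrist','w9.png')
E
```

```text
time_s: 16.27
eef_pos: [0.5111, 0.0873, 0.0206]
orientation: [-0.0, 0.746, 0.666, -0.0]
force: [-12.5, 2.3, 2.6]
width: 0.294
16.275 [0.5111 0.0873 0.0206] [-0.     0.746  0.666 -0.   ] [-12.5   2.3   2.6] 0.2944015477718866 [ 0.17  0.35 -0.53  0.7   0.    0.28]
[ 0.35506559  2.39557542 -0.0213417 ]
tcp 0.02272022172382137 0.0006048939705434383
```

View pics/w9.png

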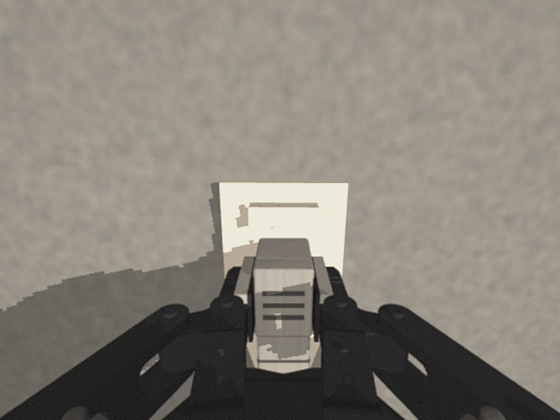

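```bash
python3 -m inch '{"offset":[[-0.2,0.02,0],[-0.2,0.02,0],[0,0,0],[0,0,0],[0,0,0]],"angular":[[0,0,0],[0,0,0],[0,0,0],[0,0,0],[0,0,0]],"hand":[-1,-1,-1,-0.2,0]}' 
python3 -m inch '{"offset":[[0,0,0],[0,0,2],[0,0,5],[0,0,5],[0,0,3]],"angular":[[0,0,0],[0,0,0],[0,0,0],[0,0,0],[0,0,0]],"hand":[0,0,0,0,0]}' 
python3 - <<'E'
from h import *
s=st()
snap('wrist','w10.png');c=eyes.camera_info('wrist'); import json; json.dump({k:np.array(v).tolist() for k,v in c.items()},open('w10.json','w'))
s=snap('scene','s10.png')
cv2.imwrite('pics/z13.png',cv2.resize(s[140:220,245:335],None,fx=7,fy=7,interpolation=cv2.INTER_CUBIC))
E
```

```text
time_s: 16.95
eef_pos: [0.5136, 0.0876, 0.0224]
orientation: [0.004, 0.746, 0.666, 0.004]
force: [0.5, 0.6, -0.4]
width: 0.496
time_s: 17.58
eef_pos: [0.5138, 0.0876, 0.1749]
orientation: [0.004, 0.746, 0.666, 0.004]
force: [1.5, 1.1, -1.1]
width: 0.503
17.575 [0.5138 0.0876 0.1749] [0.004 0.746 0.666 0.004] [ 1.5  1.1 -1.1] 0.5033850106171923 [ 0.17  0.19 -0.34  1.03 -0.    0.28]
```

View pics/w10.png

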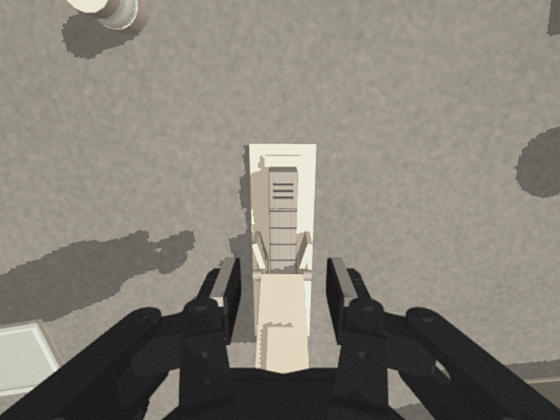

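View pics/z13.png

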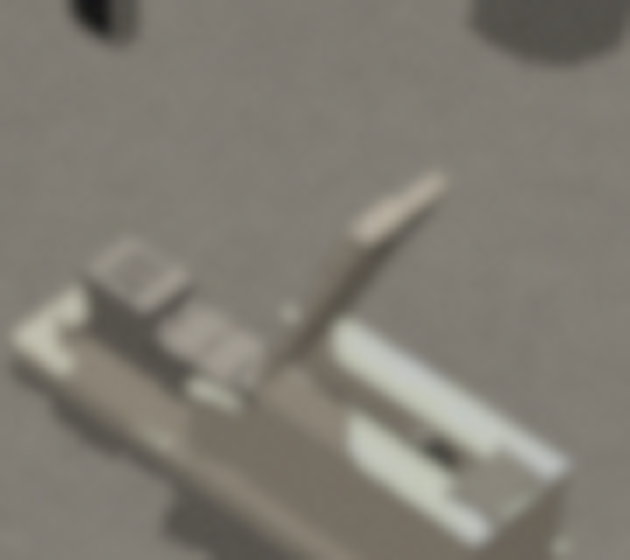

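```bash
python3 - <<'E'
import cv2
im=cv2.imread('pics/w10.png');cv2.imwrite('pics/w10z.png',cv2.resize(im[135:285,235:330],None,fx=4,fy=4,interpolation=cv2.INTER_CUBIC))
E
```

```text
(no output)
```

View pics/w10z.png

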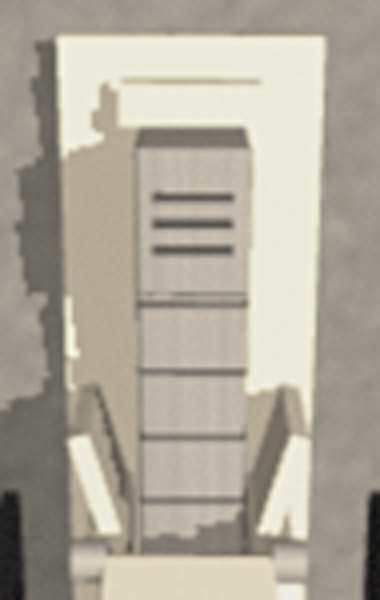

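```bash
python3 - <<'E'
from h import *
import json
c=json.load(open('w10.json'))
Z=lambda x,y:(235+x/4,135+y/4)
def L(nm,p,z):
    P=onz('wrist',Z(*p),z,c);print(nm,P.round(4));return P
fm=L('front edge',(191,37),.01);lo=L('lip outer top',(191,79),.010)
t=L('tail top L',(137,148),.046);r=L('tail top R',(249,148),.046);L('block end',(193,294),.046)
L('backface low edge',(193,128),.019)
L('seam',(193,302),.036);L('seam',(193,500),.036)
bl=L('baseL',(65,250),.01);br=L('baseR',(318,250),.01)
L('hinge L',(72,560),.057);L('hinge R',(308,560),.057)
print((bl+br)/2,(t+r)/2)
E
```

```text
front edge [0.4712 0.0914 0.01  ]
lip outer top [0.4812 0.0903 0.01  ]
tail top L [0.4898 0.0773 0.046 ]
tail top R [0.4925 0.1018 0.046 ]
block end [0.5246 0.0858 0.046 ]
backface low edge [0.4916 0.0896 0.019 ]
seam [0.5298 0.0852 0.036 ]
seam [0.5816 0.0793 0.036 ]
baseL [0.5207 0.0534 0.01  ]
baseR [0.528  0.1176 0.01  ]
hinge L [0.5832 0.0504 0.057 ]
hinge R [0.5896 0.1056 0.057 ]
[0.52433017 0.08550549 0.01      ] [0.49114249 0.08955162 0.046     ]
```

```bash
python3 - <<'E'
from h import *
H=np.array([.5856,.0786,.057]);y=-.114;d=np.array([np.cos(y),np.sin(y),0]);up=np.array([0,0,1])
for a in np.arange(1.6,2.21,.1):
    print(round(a,2),proj('top',H+.112*(-np.cos(a)*d+np.sin(a)*up)).round(1),proj('scene',H+.112*(-np.cos(a)*d+np.sin(a)*up)).round(1),(H+.112*(-np.cos(a)*d+np.sin(a)*up)).round(3))
E
```

```text
1.6 [[242.6 191.1]] [[289.3 158. ]] [0.589 0.078 0.169]
1.7 [[243.5 185.6]] [[292.9 160.5]] [0.6   0.077 0.168]
1.8 [[244.4 180.4]] [[296.5 163.3]] [0.611 0.076 0.166]
1.9 [[245.3 175.4]] [[299.9 166.5]] [0.622 0.074 0.163]
2.0 [[246.1 170.8]] [[303.3 170. ]] [0.632 0.073 0.159]
2.1 [[247.  166.6]] [[306.4 173.6]] [0.642 0.072 0.154]
2.2 [[247.9 162.9]] [[309.4 177.5]] [0.651 0.071 0.148]
```

```bash
python3 -m inch '{"offset":[[0,0,4.5],[4,-0.4,1],[5,-0.5,0],[5,-0.7,0],[2.2,-0.3,0]],"angular":[[0,0,0],[0,0,0],[0,0,0],[0,0,0],[0,0,0]],"hand":[-1,-1,-1,-1,-1]}' 
python3 -m inch '{"offset":[[0,0,-3],[0,0,-3.5],[0,0,-3],[0,0,0],[0,0,0]],"angular":[[0,0,0],[0,0,0],[0,0,0],[0,0,0],[0,0,0]],"hand":[-1,-1,-1,-1,-1]}' 
python3 - <<'E'
from h import *
s=st()
snap('scene','s11.png')
E
```

```text
time_s: 18.3
eef_pos: [0.6763, 0.0679, 0.2249]
orientation: [0.003, 0.746, 0.666, 0.002]
force: [-0.7, -0.3, -0.3]
width: 0.002
time_s: 18.92
eef_pos: [0.6748, 0.0685, 0.1325]
orientation: [0.003, 0.746, 0.666, 0.003]
force: [-0.0, -0.1, 0.5]
width: 0.001
18.925 [0.6748 0.0685 0.1325] [0.003 0.746 0.666 0.003] [-0.  -0.1  0.5] 0.001435777887854375 [ 0.1   0.5   0.    1.06 -0.    0.22]
```

View pics/s11.png

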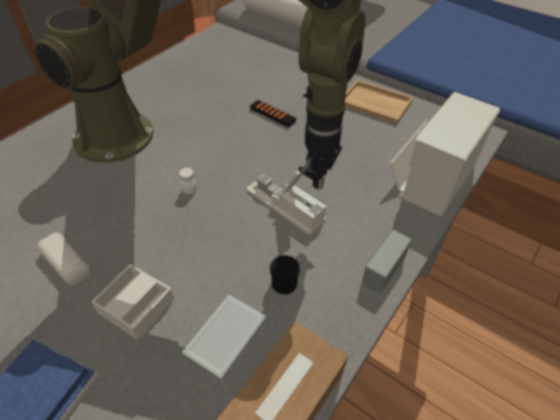

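```bash
python3 -m inch '{"offset":[[-2,0.23,0],[-2,0.23,0],[-1.5,0.17,0],[-1.5,0.17,0],[-1.5,0.17,0]],"angular":[[0,0,0],[0,0,0],[0,0,0],[0,0,0],[0,0,0]],"hand":[-1,-1,-1,-1,-1]}' 
python3 -m inch '{"offset":[[-1.2,0.14,0],[-1.2,0.14,0],[-1.2,0.14,0],[0,0,0],[0,0,0]],"angular":[[0,0,0],[0,0,0],[0,0,0],[0,0,0],[0,0,0]],"hand":[-1,-1,-1,-1,-1]}' 
python3 - <<'E'
from h import *
s=st()
s=snap('scene','s12.png')
cv2.imwrite('pics/z14.png',cv2.resize(s[120:230,225:345],None,fx=5,fy=5,interpolation=cv2.INTER_CUBIC))
E
```

```text
time_s: 19.6
eef_pos: [0.5906, 0.0785, 0.1341]
orientation: [0.004, 0.746, 0.666, 0.004]
force: [0.7, 0.9, 1.0]
width: -0.0
time_s: 20.23
eef_pos: [0.5535, 0.0824, 0.132]
orientation: [0.003, 0.746, 0.666, 0.003]
force: [-0.2, -1.1, -0.2]
width: 0.002
20.225 [0.5535 0.0824 0.132 ] [0.003 0.746 0.666 0.003] [-0.2 -1.1 -0.2] 0.00220815938858972 [ 0.15  0.29 -0.31  0.96 -0.    0.26]
```

View pics/z14.png

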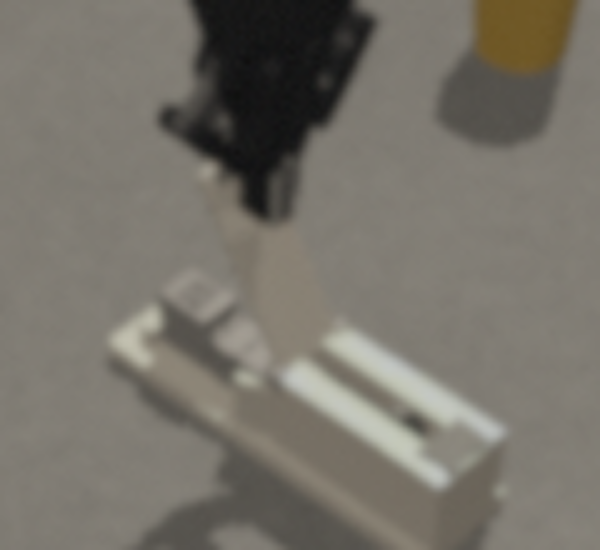

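```bash
python3 -m inch '{"offset":[[-1.2,0.13,-0.6],[-1.1,0.13,-0.9],[-0.9,0.1,-1.1],[-0.8,0.1,-1.2],[-0.7,0.08,-1.0]],"angular":[[0,0,0],[0,0,0],[0,0,0],[0,0,0],[0,0,0]],"hand":[-1,-1,-1,-1,-1]}' 
python3 -m inch '{"offset":[[-0.6,0.07,-1.0],[-0.5,0.06,-0.8],[-0.2,0.02,-0.3],[0,0,0],[0,0,0]],"angular":[[0,0,0],[0,0,0],[0,0,0],[0,0,0],[0,0,0]],"hand":[-1,-1,-1,-1,-1]}' 
python3 - <<'E'
from h import *
s=st()
s=snap('scene','s13.png')
cv2.imwrite('pics/z15.png',cv2.resize(s[120:230,225:345],None,fx=5,fy=5,interpolation=cv2.INTER_CUBIC))
E
```

```text
time_s: 20.9
eef_pos: [0.5054, 0.0878, 0.0829]
orientation: [0.003, 0.746, 0.666, 0.002]
force: [0.6, 0.0, 0.7]
width: -0.001
time_s: 21.52
eef_pos: [0.4938, 0.0893, 0.0632]
orientation: [0.003, 0.746, 0.666, 0.003]
force: [0.4, 0.2, -1.1]
width: 0.001
21.525 [0.4938 0.0893 0.0632] [0.003 0.746 0.666 0.003] [ 0.4  0.2 -1.1] 0.000737813679814259 [ 0.18  0.26 -0.53  0.77 -0.    0.29]
```

View pics/z15.png

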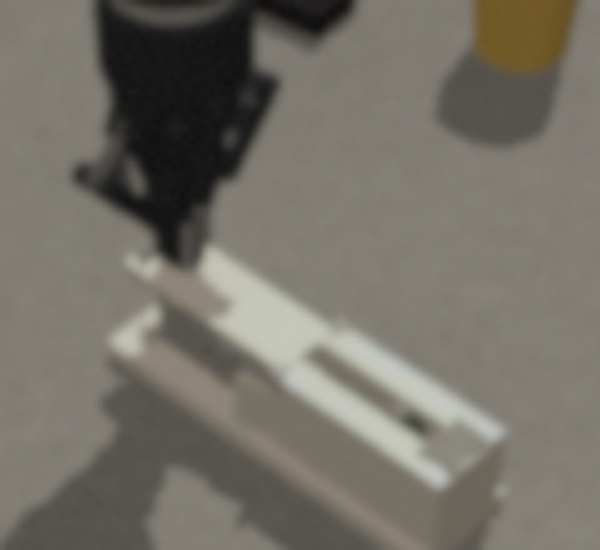

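Nearly shut. I'll press down in small steps until the force rises.

```bash
python3 -m inch '{"offset":[[0,0,-0.1],[0,0,-0.1],[0,0,-0.1],[0,0,0],[0,0,0]],"angular":[[0,0,0],[0,0,0],[0,0,0],[0,0,0],[0,0,0]],"hand":[-1,-1,-1,-1,-1]}' 
python3 -m inch '{"offset":[[0,0,-0.1],[0,0,-0.1],[0,0,0],[0,0,0],[0,0,0]],"angular":[[0,0,0],[0,0,0],[0,0,0],[0,0,0],[0,0,0]],"hand":[-1,-1,-1,-1,-1]}' 

```

```text
time_s: 22.2
eef_pos: [0.4935, 0.0893, 0.0601]
orientation: [0.003, 0.746, 0.666, 0.003]
force: [0.5, -0.1, 2.6]
width: 0.002
time_s: 22.82
eef_pos: [0.4936, 0.0893, 0.0595]
orientation: [0.003, 0.746, 0.666, 0.003]
force: [-5.9, -1.8, 17.9]
width: 0.002
```

```bash
python3 -m inch '{"offset":[[0,0,0.5],[0,0,1.5],[-1,0,4],[-2,0,5],[-2,0,3]],"angular":[[0,0,0],[0,0,0],[0,0,0],[0,0,0],[0,0,0]],"hand":[-1,-1,-1,-1,-1]}' 
python3 -m inch '{"offset":[[0,3,1],[0,5,1],[0,5,0],[0,5,0],[0,5,0]],"angular":[[0,0,0],[0,0,0],[0,0,0],[0,0,0],[0,0,0]],"hand":[-1,-1,-1,-1,-1]}' 
python3 - <<'E'
from h import *
s=st()
s=snap('scene','s14.png');t=snap('top','t14.png')
b=cv2.resize(s[150:240,235:335],None,fx=4.5,fy=4.5,interpolation=cv2.INTER_CUBIC)
a=cv2.resize(t[145:265,215:285],None,fx=4.5,fy=4.5,interpolation=cv2.INTER_CUBIC)
o=np.zeros((560,790,3),np.uint8);o[:a.shape[0],:a.shape[1]]=a;o[:b.shape[0],325:325+b.shape[1]]=b
cv2.imwrite('pics/z16.png',o)
E
```

```text
time_s: 23.45
eef_pos: [0.4437, 0.0894, 0.2008]
orientation: [0.004, 0.746, 0.666, 0.004]
force: [0.1, 0.3, 0.2]
width: 0.003
time_s: 24.08
eef_pos: [0.4432, 0.3209, 0.2186]
orientation: [0.003, 0.746, 0.666, 0.003]
force: [1.0, -0.9, -0.8]
width: -0.0
24.075 [0.4432 0.3209 0.2186] [0.003 0.746 0.666 0.003] [ 1.  -0.9 -0.8] -0.0004661500809510483 [ 0.63  0.21 -0.21  1.14 -0.01  0.74]
```

View pics/z16.png

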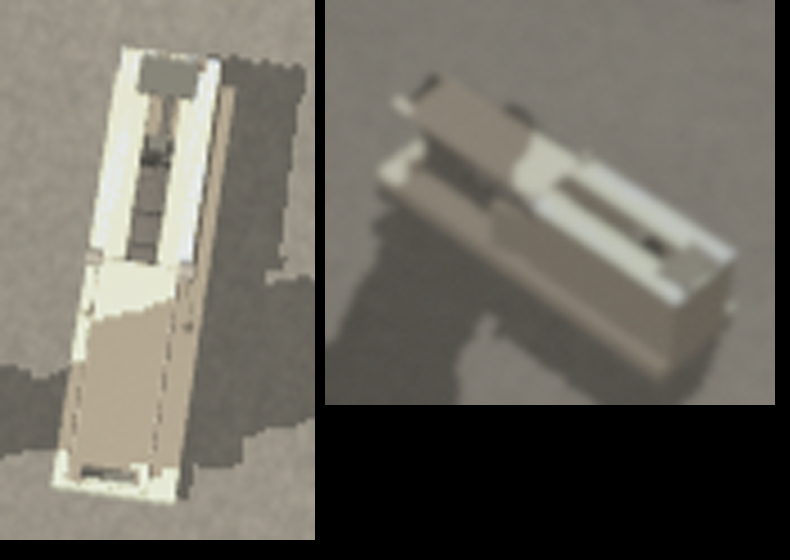

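View pics/t14.png

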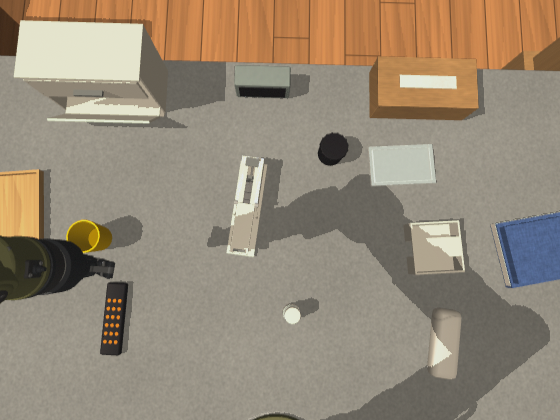

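```bash
python3 -c "
from workcell import finish_job; print(finish_job())"
```

```text
the job is handed in; nothing more can be done
None
```

The pill box is loaded in the dispenser with the cover shut over it. I handed the job in at about 24 s; no verdict came back.

**What I did:** I drew the box out by its nose, put it down on the table and took it again by the thumb block. I slid it in nose low (about 0.15 rad) until the follower was pushed back, lowered the tail behind the lip and let go. Then I swung the cover over from behind with shut fingers and pressed its end down.

**Last checks:**
- **Box, before shutting:** the wrist picture showed it level, with the tail face at the lip's inner face (x 0.491 m for both, to about 1 mm) and on the middle line. The nose was under the hood.
- **Cover:** the fingers met a hard stop at z 0.0595 m with 18 N, which fits a fully shut cover. In the last scene picture it lies in line with the hood's top.
- **Bystanders and arm:** by eye the cup, jar and magnifying sheet are where they started, and the arm is clear of everything.

**What disagreed:** the scene and top cameras differed by 3 to 4 mm on the dispenser's position, so I took a value between them. I checked it by the lack of side force going in and by the wrist picture.

**Not measured directly:** I judged the follower's position only from the push force and where the tail lay, about 0.022 m.

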